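# Bring the star wheel's flat pad under the gauge

## Task

Pushing gently with one fingertip, first turn the three-armed star wheel on the checking stand until the arm with the flat round pad points straight at the gauge column, then push the gauge arm round until its probe stands over the middle of the pad. Grip and lift nothing: the wheel only sits on its spindle and must stay down on it, and everything lying around stays where it is.

Things in the scene. Friction and masses are not known exactly. Their poses are not given: they have to be found in the camera images.
- stand: Fixed grey base plate of the checking stand, 130 (its x) by 340 (its y) by 12 mm thick; origin at the centre of the underside. Its z is up. The wheel's spindle stands at (0, -110 mm) of its frame, the gauge column at (0, +110 mm). A fine scribed line runs along its y axis from near the spindle to near the column. Yaw between -0.45 and 0.45 rad.
- star (a joint): Turn of the star wheel about the upright spindle (rad, + counter-clockwise from above). 0 = the pad arm points straight at the gauge column (stand's +y); any whole turn more or less is the same. Starts between 0.8 and 5.48. No end stops; friction 0.1 N m; stays where it is left. The wheel weighs 0.6 kg, rests on the spindle by its weight alone and can be lifted off.
- gauge (a joint): Swing of the gauge arm about the column (rad, positive counter-clockwise from above). 0 = the arm points straight at the wheel's spindle (stand's -y), whole turns are the same. Starts anywhere from 0.9 to 5.38. No end stops; friction 0.1 N m; stays where it is left. The probe passes 6 mm above the pad.
- hub (a point): Point on the wheel's axis, top of its hub nut, 100 mm above the table. Steel hub 44 mm diameter, z 66 to 92 mm. Three round steel arms, 12 mm diameter, 120 degrees apart, level with axis 80 mm above the table, bare from 22 to 95 mm from the wheel's axis. Below the arms there is free room of at least 30 mm above anything on the base plate.
- pad (a point): Centre of the top face of the flat round steel pad (28 mm diameter, 18 mm high) at the end of one arm, 110 mm from the wheel's axis, 91 mm above the table.
- ball_a (a point): Centre of the black ball knob (30 mm diameter) at the end of the arm 120 degrees counter-clockwise (from above) of the pad arm, 110 mm from the wheel's axis, 80 mm above the table.
- ball_b (a point): Centre of the same kind of ball knob, on the arm 120 degrees clockwise of the pad arm.
- probe (a point): Lower tip of the gauge's probe, 110 mm from the column axis, 97 mm above the table; turns with the gauge arm. It is a thin pin (8 mm diameter) hanging below a round face-up dial of 44 mm diameter, z 111 to 131 mm, centred 110 mm from the column axis.
- column (a point): Point on the column axis, top of the gauge arm's round clamp (32 mm diameter), 135 mm above the table. The column below is 24 mm in diameter. The gauge arm is an aluminium bar 12 mm wide, z 115 to 127 mm above the table, bare from 16 to 88 mm from the column axis, where the dial begins.
- meet (a point): Point midway between spindle and column, 91 mm above the table, fixed to the stand: the pad's centre lies here when its arm points at the column, and the probe stands over it when the gauge arm points at the spindle.
- nut: Loose steel hex nut, 24 mm across flats, 14 mm high, lying on the base plate between spindle and column; origin centre of underside. Leave alone.
- block: Loose steel block 18 x 35 x 20 mm high on the base plate between spindle and column; origin centre of underside. Leave alone.
- socket: Loose steel spanner socket, 28 mm diameter, 40 mm high, standing on the table beyond the stand, under the wheel's or gauge's sweep; origin centre of underside. Leave alone.
- wrench: Loose wrench 180 mm long lying on the table. Leave alone.
- spray: Loose white spray can, 56 mm diameter, 170 mm high, at the left; origin centre of underside. Leave alone.
- tin: Loose jar 60 mm diameter, 50 mm high, at the far side; origin centre of underside. Leave alone.
- driver: Loose screwdriver 200 mm long lying on the table at the far side. Leave alone.

How it is judged:
By the outcome, as a careful person would: the job done as asked, in the order asked, and still so for the second after the job is handed in, with the robot touching nothing.
It also fails if it takes over 72 s, if anything falls off the work surface, if the arm or the gripper's body presses on something with over 40 N, if the wrist force passes 120 N, or if a joint passes its speed limit or range.

## Robot

A 6-joint arm with a two-finger parallel gripper is mounted at the origin on the work surface. World frame = base frame: x ahead of the robot, y to its left, z up, the work surface at z = 0. Lengths are in mm, angles in rad, forces in N, time in s.
With the tool pointing down it reaches from about 350 to 1000 mm from the base axis. Payload 7.1 kg.
Tool frame: the origin (TCP) lies on the centre line of the jaws, within the pads' length; the fingertips stand 22 mm ahead of it and the grasp point (between the pads) lies 3 mm ahead of it; z points along the fingers, y is the line along which they close (so a half turn about z gives the same grasp; the last joint's range is limited). The gripper opens to 85 mm and grips with 20 to 120 N. Pads are 22 mm wide; open, the fingers measure 114 mm over their backs; the gripper's body (76 mm by 85 mm) begins 54 mm behind the grasp point. The pads swing forward as they close: fully open they stand 13 mm farther back than shut.
Start: joints at [-1.342, 0.423, 1.63, -0, 1.089, -0.019], TCP at [153.314, -605.888, 253.319] pointing down, gripper open.
Joint ranges: [-3, 3], [-0.9, 2.11], [0.09, 2.58], [-1.31, 4.45], [0.11, 2.69], [-2.54, 2.54]. Speed limits (rad/s): [2.39, 2.39, 3.01, 3.14, 3.14, 3.14].

## Interface

Orientations are given as a rotation vector (axis times angle).
In Python, from workcell import monitor, vision, job_done gives the robot as it stands.
- The arm moves only by the shell command python3 -m creep 'ROWS' [OPENING] [FORCE]. ROWS is JSON, a list of rows, each a list of 6 numbers: the shift along the world's x, y, z in m, then the turn, a rotation vector about the world's x, y, z in rad. A call has 1 to 5 rows; each row shifts and turns the commanded pose from where the row before left it; what a row does not reach is not made up. A row lasts 1/12 s, in which the tool goes at most 41.7 mm and 7.16 degrees, less where a joint would pass 70% of its speed; a pose out of reach is approached as far as the arm can. A call with a gripper value outside its range is refused whole. OPENING is the closure, from -1 (fully open) to 1 (shut), set as the call begins (- or left out, the last holds). The fingers move at their own pace and stop on an object; FORCE is the grip in N (left out, the last holds). Time passes only in rows, so rows that do not move let the fingers close. It gives the time, the measured TCP pose, the force, the opening and the grip force at its end, in the units of the state.
- monitor.get_obs(): the state, without advancing time (a new reading comes with each control period).
- vision.camera(name): name is "scene" or "side" or "wrist"; returns (picture, depth): 384x512x3 uint8, blue, green, red; 384x512 float32, mm along the optical axis (not along the pixel's ray), 0 where there is no reading.
- vision.get_calibration(name): a dict with "K" (3x3 intrinsics, pixels), "dist" ([k1, k2, p1, p2, k3] as OpenCV has them; the pictures are not rectified), "view" (4x4, takes a point from world to camera coordinates); the wrist camera has in their place "T_tool_cam" (4x4, takes a point from camera to tool coordinates, whose origin is the TCP and whose axes are the flange's). Camera axes: x right, y up, looking along -z (the intrinsics and any distortion apply to the point x, -y, -z); pixel columns grow to the right and rows downward; lengths in mm; the calibration is good to about 2 mm. A picture is of the moment at which its call begins: read the wrist's pose just before it. get_calibration takes no time and is no camera call.
- job_done(): hands the job in; it is judged then, once.
The state is a dict: "time": time; "joint_pos": joint angles; "dq": joint speeds; "tau": joint torques, N m; "ee_pos": TCP position; "tcp_rot": TCP orientation; "ft_force": force on the tool from outside, world axes, zero at the start; "moment": the same for the moment, N m; "grip_width": finger opening in mm; "finger_force": force on a finger pad.
Only numpy, scipy, OpenCV 4.12 (cv2) and the standard library are available. Lean on these libraries where they do the work, as an engineer would, in place of code of your own. Each camera call takes 0.05 s, during which the arm holds its last target. There are 200 camera calls.

## Working session

There is one attempt and no reset: what is moved stays moved. The work goes in short steps, Python scripts to look and compute and a shell command to move; the robot and the scene stay as the last step left them, time stands still between calls to the robot, and variables do not carry over. Pictures are saved under pics/ and viewed, at most 10 in all, crops included, and the job is handed in when it is done.

```bash
mkdir -p pics; ls
cat > h.py <<'E'
import numpy as np,cv2
from workcell import monitor,vision,job_done
def snap(n,f):
    p,d=vision.camera(n); cv2.imwrite(f'pics/{f}.png',p); np.save(f'pics/{f}.npy',d); return p,d
def ray(n,uv):
    c=vision.get_calibration(n);K=np.array(c['K']);V=np.array(c['view'])
    q=cv2.undistortPoints(np.array([[uv]],float),K,np.array(c['dist'],float))[0,0]
    R,t=V[:3,:3],V[:3,3]
    return -R.T@t, R.T@np.array([q[0],-q[1],-1.])
def at(n,uv,z):
    o,r=ray(n,uv); return o+r*(z-o[2])/r[2]
def proj(n,P):
    c=vision.get_calibration(n);V=np.array(c['view'])
    p=(V[:3,:3]@np.array(P,float).reshape(-1,3).T).T+V[:3,3]
    return cv2.projectPoints(p*[1,-1,-1],np.zeros(3),np.zeros(3),np.array(c['K']),np.array(c['dist'],float))[0][:,0]
E
python3 - <<'E'
from h import *
for n in('scene','side'):
    p,d=snap(n,n+'0'); cv2.imwrite(f'pics/{n}0b.png',cv2.resize(p,(800,600),interpolation=cv2.INTER_CUBIC))
    print(ray(n,(256,192)))
print(monitor.get_obs())
E
```

```text
pics
(array([1272.50974094, -577.90590249,  845.33341854]), array([-0.554033  ,  0.54066977, -0.63323756]))
(array([153.56589464, 706.78899336, 874.10804196]), array([ 0.41318765, -0.59009498, -0.69377447]))
{'time': 0.1, 'joint_pos': array([-1.34200666e+00,  4.23749142e-01,  1.63063315e+00,  5.62194316e-06,
        1.08859456e+00, -1.89783038e-02]), 'dq': array([-3.57020652e-05, -2.10744347e-03, -2.03675749e-03, -4.22242324e-04,
        2.47419570e-03,  2.00253846e-03]), 'tau': array([-2.83570043e-04, -5.58427835e+01, -2.82444441e+01, -1.22796723e-05,
        3.02778048e-03, -1.65042625e-06]), 'ee_pos': array([ 153.20760185, -605.44328083,  252.62525249]), 'tcp_rot': array([-3.11615002e+00, -3.88024044e-01,  2.19802442e-04]), 'ft_force': array([0.0700875 , 0.21005913, 0.61045088]), 'moment': array([0.03281983, 0.04723462, 0.02055955]), 'finger_force': 0.0, 'grip_width': 85.12528119689236}
```

View pics/scene0b.png

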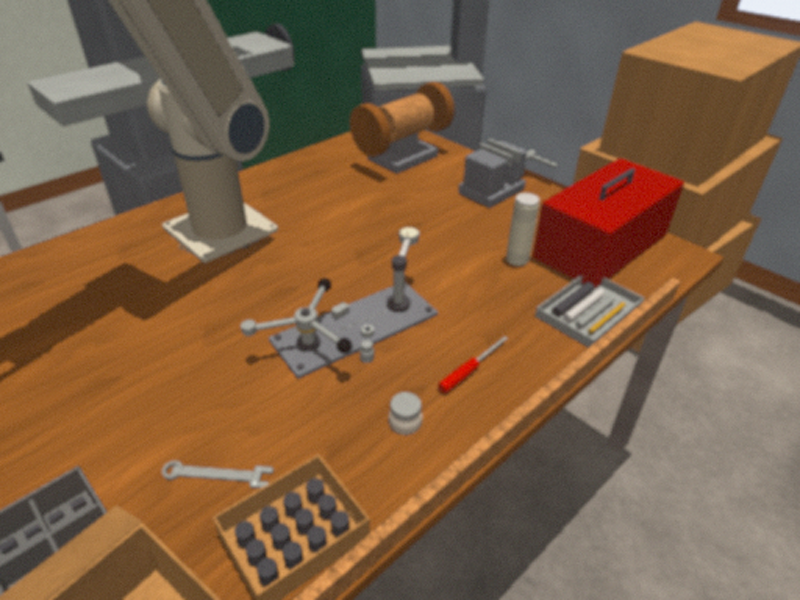

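View pics/side0b.png

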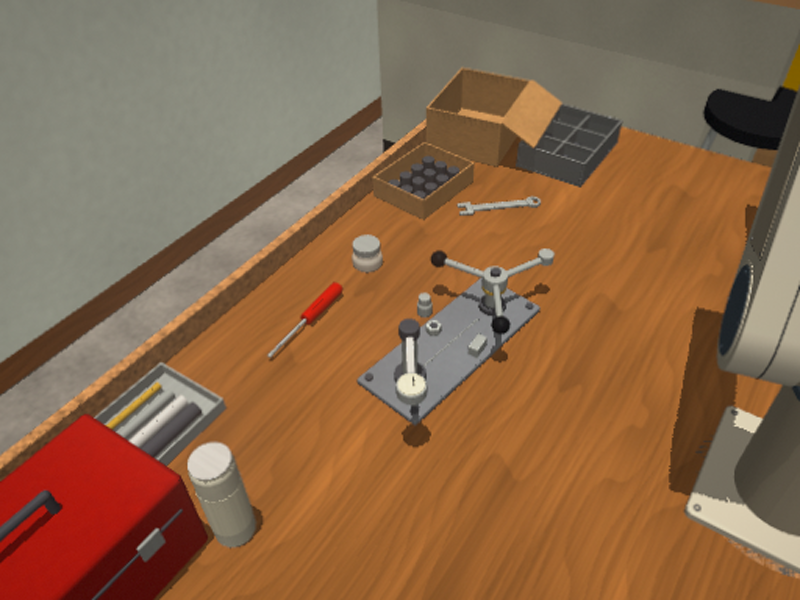

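The scene picture (800 px scale) shows the hub at (306,314), the pad at (249,326), the balls at (324,285) and (344,345), the column top at (399,261) and the dial at (409,233). The side picture shows the hub at (496,271), the pad at (546,254), the balls at (439,258) and (500,325), the column top at (409,326) and the dial at (411,384).

Run:
```python
from h import *
s=512/800
pts={'hub':(100,(306,312),(496,271)),'pad':(91,(249,325),(546,253)),'b1':(80,(324,285),(500,325)),'b2':(80,(344,345),(439,258)),'col':(135,(399,260),(409,326)),'dial':(131,(409,233),(411,384))}
W={}
for k,(z,a,b) in pts.items():
    A=at('scene',np.array(a)*s,z);B=at('side',np.array(b)*s,z);W[k]=(A+B)/2
    print(k,A.round(1),B.round(1))
h,c=W['hub'],W['col'];u=(c-h)[:2];print('dist',np.hypot(*u),'yaw',np.arctan2(-u[0],u[1]))
for k in('pad','b1','b2'):
    v=(W[k]-h)[:2];print(k,np.hypot(*v),np.degrees(np.arctan2(v[1],v[0])))
v=(W['dial']-c)[:2];print('dial',np.hypot(*v),np.degrees(np.arctan2(v[1],v[0])),'standy',np.degrees(np.arctan2(u[1],u[0])))
for n,q,z in(('socket s',(424,296),40),('nut',(433,326),26),('block',(478,342),32),('spray',(213,458),170),('tin',(367,243),50)):print(n,at('side',np.array(q)*s,z).round(0))
p=cv2.imread('pics/side0.png');cv2.imwrite('pics/c1.png',cv2.resize(p[140:290,215:365],(600,600),interpolation=cv2.INTER_CUBIC))
p=cv2.imread('pics/scene0.png');cv2.imwrite('pics/c2.png',cv2.resize(p[130:250,145:295],(750,600),interpolation=cv2.INTER_CUBIC))
```

```text
hub [ 523.9 -100.   100. ] [515.9 -99.6 100. ]
pad [ 472.3 -196.3   91. ] [ 468.1 -199.2   91. ]
b1 [459.1  -7.2  80. ] [457.7  -7.4  80. ]
b2 [627.8 -92.   80. ] [628.  -96.7  80. ]
col [555.7 116.7 135. ] [550.9 117.7 135. ]
dial [492.4 207.4 131. ] [489.1 206.9 131. ]
dist 219.5572387802866 yaw -0.15257674964633253
pad 109.89030498674506 -116.89096308187798
b1 111.08422581796239 123.63595874771832
b2 108.14086198093422 2.867266080885569
dial 109.51275679173156 124.81840889778793 standy 81.25799619344097
socket s [620. -34.  40.]
nut [575.   9.  26.]
block [489.   4.  32.]
spray [610. 457. 170.]
tin [785. -91.  50.]
```

View pics/c1.png

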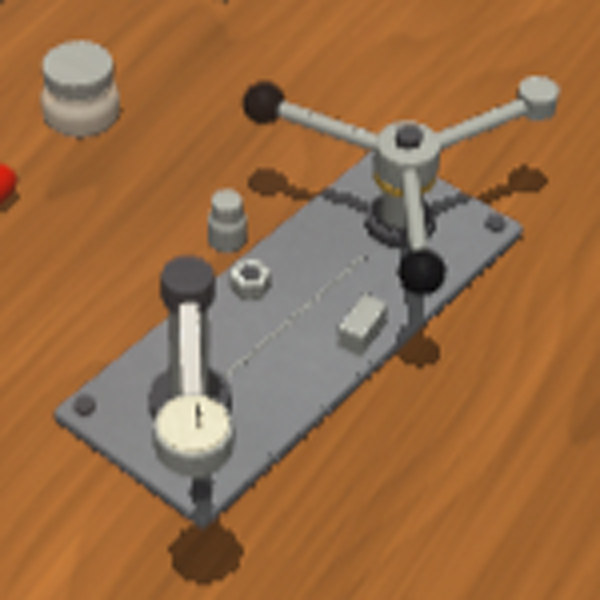

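View pics/c2.png

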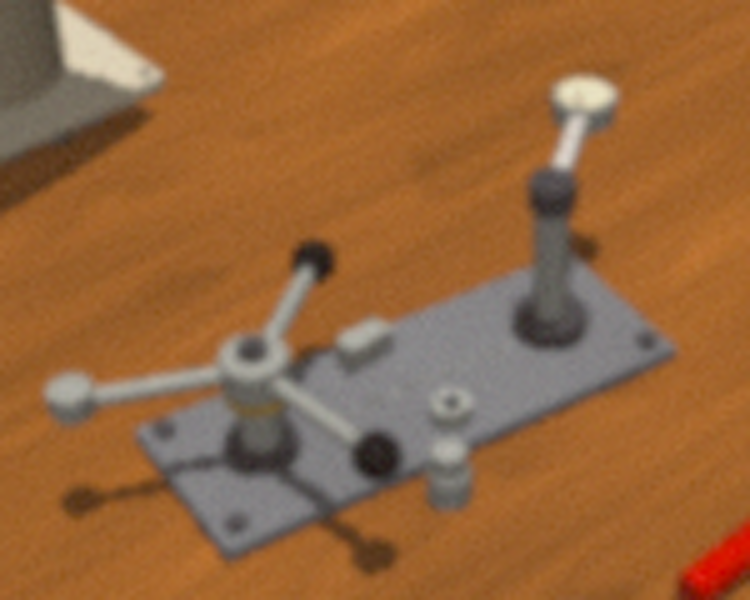

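The enlarged crops confirm the hub nut at (408,135) and (254,348). The distances also check out: the arm ends are 108–111 mm from the hub, and the axes are 219.6 mm apart. This gives hub ≈ (519,-100), column ≈ (553,117) and stand y at 81°. The pad is at -117°, so it needs to turn 162° clockwise. The gauge is at 125° and needs to turn 136° counter-clockwise. I'll shut the gripper and move to about (557,-159).

```bash
R='x'; python3 -m creep '[[0.027,0.03,-0.003,0,0,0],[0.027,0.03,-0.003,0,0,0],[0.027,0.03,-0.003,0,0,0],[0.027,0.03,-0.003,0,0,0],[0.027,0.03,-0.003,0,0,0]]' 1 20
python3 -m creep '[[0.027,0.03,-0.003,0,0,0],[0.027,0.03,-0.003,0,0,0],[0.027,0.03,-0.003,0,0,0],[0.027,0.03,-0.003,0,0,0],[0.027,0.03,-0.003,0,0,0]]'
python3 -m creep '[[0.027,0.03,-0.003,0,0,0],[0.027,0.03,-0.003,0,0,0],[0.027,0.03,-0.003,0,0,0],[0.027,0.03,-0.003,0,0,0],[0,0,0,0,0,0]]'
```

```text
time: 0.52
ee_pos: [289.0, -454.2, 237.9]
tcp_rot: [-3.117, -0.387, 0.0]
ft_force: [0.3, -0.6, 0.3]
grip_width: 25.8
finger_force: 0.0
time: 0.93
ee_pos: [424.1, -304.1, 223.1]
tcp_rot: [-3.117, -0.388, 0.0]
ft_force: [0.4, -1.7, -0.3]
grip_width: -0.4
finger_force: 0.0
time: 1.35
ee_pos: [535.0, -181.2, 210.8]
tcp_rot: [-3.116, -0.395, -0.003]
ft_force: [0.3, -0.9, 0.0]
grip_width: -0.2
finger_force: 0.0
```

```bash
python3 -m creep '[[0.02,0.02,-0.01,0,0,0],[0,0,-0.04,0,0,0],[0,0,-0.04,0,0,0],[0,0,-0.03,0,0,0],[0,0,0,0,0,0]]'
python3 - <<'E'
from h import *
p,d=snap('side','side1');q=snap('scene','scene1')[0]
a=cv2.resize(p[110:260,265:365],(400,600),interpolation=cv2.INTER_CUBIC);b=cv2.resize(q[90:240,140:240],(400,600),interpolation=cv2.INTER_CUBIC)
cv2.imwrite('pics/v1.png',np.hstack([a,b]))
E
```

```text
time: 1.77
ee_pos: [547.0, -164.5, 85.4]
tcp_rot: [-3.113, -0.388, 0.016]
ft_force: [-0.8, 1.0, -0.3]
grip_width: -0.1
finger_force: 0.0
```

View pics/v1.png

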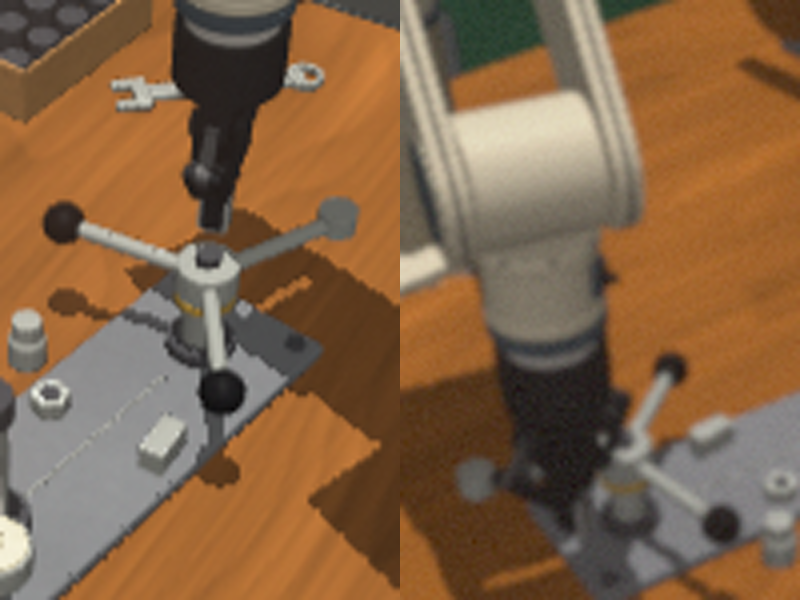

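The fingertip is down between the pad arm and ball_a's arm, clear of both, at about (215,225) in the left half of the picture. The gripper body is well above everything. I'll compute the arc increments.

Run:
```python
from h import *
c=np.array([519,-100]);print(monitor.get_obs()['ee_pos'])
a=np.radians(np.r_[-66.5,-72,-78,-84,-90,-95,np.arange(-100,-262,-6)])
P=np.c_[np.cos(a),np.sin(a)]*70
D=np.diff(P,axis=0)/1000
for i in range(0,len(D),5): print(np.degrees(a[i+5]).round() if i+5<len(a) else '', [[round(float(x),4),round(float(y),4)] for x,y in D[i:i+5]])
```

```text
[ 550.54614274 -165.8213476    90.70178137]
-95.0 [[-0.0063, -0.0024], [-0.0071, -0.0019], [-0.0072, -0.0011], [-0.0073, -0.0004], [-0.0061, 0.0003]]
-124.0 [[-0.0061, 0.0008], [-0.0071, 0.0016], [-0.0069, 0.0024], [-0.0066, 0.0031], [-0.0063, 0.0038]]
-154.0 [[-0.0059, 0.0044], [-0.0054, 0.005], [-0.0048, 0.0055], [-0.0042, 0.006], [-0.0036, 0.0064]]
-184.0 [[-0.0029, 0.0067], [-0.0021, 0.007], [-0.0014, 0.0072], [-0.0006, 0.0073], [0.0001, 0.0073]]
-214.0 [[0.0009, 0.0073], [0.0016, 0.0071], [0.0024, 0.0069], [0.0031, 0.0066], [0.0038, 0.0063]]
-244.0 [[0.0044, 0.0059], [0.005, 0.0054], [0.0055, 0.0048], [0.006, 0.0042], [0.0064, 0.0036]]
 [[0.0067, 0.0029], [0.007, 0.0021]]
```

```bash
python3 -m creep '[[-0.009,-0.0024,-0.002,0,0,0],[-0.0071,-0.0015,0,0,0,0],[-0.0072,-0.0008,0,0,0,0],[-0.006,0,0,0,0,0],[-0.005,0.0003,0,0,0,0]]'
python3 -m creep '[[-0.0041,0.0008,0,0,0,0],[-0.005,0.0012,0,0,0,0],[-0.005,0.0015,0,0,0,0],[-0.006,0.0025,0,0,0,0],[-0.006,0.003,0,0,0,0]]'
python3 -c "
from h import *
p,d=snap('side','side2')"
```

```text
time: 2.28
ee_pos: [516.4, -170.6, 90.4]
tcp_rot: [3.117, 0.387, 0.002]
ft_force: [0.7, -0.4, -0.7]
grip_width: 0.4
finger_force: 0.0
time: 2.7
ee_pos: [491.2, -161.2, 89.6]
tcp_rot: [3.117, 0.388, 0.002]
ft_force: [3.7, 0.4, 1.1]
grip_width: -0.4
finger_force: 1.0
```

```bash
python3 -m creep '[[-0.0066,0.003,0,0,0,0],[-0.0061,0.0038,0,0,0,0],[-0.0056,0.0045,0,0,0,0],[-0.0051,0.005,0,0,0,0],[-0.0045,0.0056,0,0,0,0]]'
python3 -m creep '[[-0.0039,0.0062,0,0,0,0],[-0.0032,0.0066,0,0,0,0],[-0.0025,0.0069,0,0,0,0],[-0.0018,0.0071,0,0,0,0],[-0.001,0.0072,0,0,0,0]]'
```

```text
time: 3.17
ee_pos: [462.3, -138.9, 89.3]
tcp_rot: [-3.118, -0.388, 0.0]
ft_force: [1.1, -0.5, 0.8]
grip_width: -0.1
finger_force: 0.9
time: 3.58
ee_pos: [450.1, -104.6, 89.2]
tcp_rot: [-3.117, -0.388, 0.001]
ft_force: [1.3, -2.3, -1.0]
grip_width: 0.1
finger_force: 0.9
```

```bash
python3 -m creep '[[-0.0001,0.0073,0,0,0,0],[0.0006,0.0073,0,0,0,0],[0.0014,0.0072,0,0,0,0],[0.0021,0.007,0,0,0,0],[0.0029,0.0067,0,0,0,0]]'
python3 -m creep '[[0.0035,0.0064,0,0,0,0],[0.0042,0.006,0,0,0,0],[0.0048,0.0055,0,0,0,0],[0.005,0.0045,0,0,0,0],[0.003,0.0023,0,0,0,0]]'
python3 - <<'E'
from h import *
p,d=snap('side','side3');print(monitor.get_obs()['ee_pos'])
cv2.imwrite('pics/v3.png',cv2.resize(p[140:290,215:365],(600,600),interpolation=cv2.INTER_CUBIC))
E
```

```text
time: 4.0
ee_pos: [457.4, -69.1, 89.2]
tcp_rot: [-3.117, -0.388, 0.001]
ft_force: [-0.6, -2.6, -0.4]
grip_width: 0.1
finger_force: 0.9
time: 4.42
ee_pos: [478.7, -44.5, 89.3]
tcp_rot: [-3.117, -0.389, -0.0]
ft_force: [-1.3, -2.3, -0.4]
grip_width: -0.1
finger_force: 0.8
[479.23755043 -44.44445848  89.3455056 ]
```

View pics/v3.png

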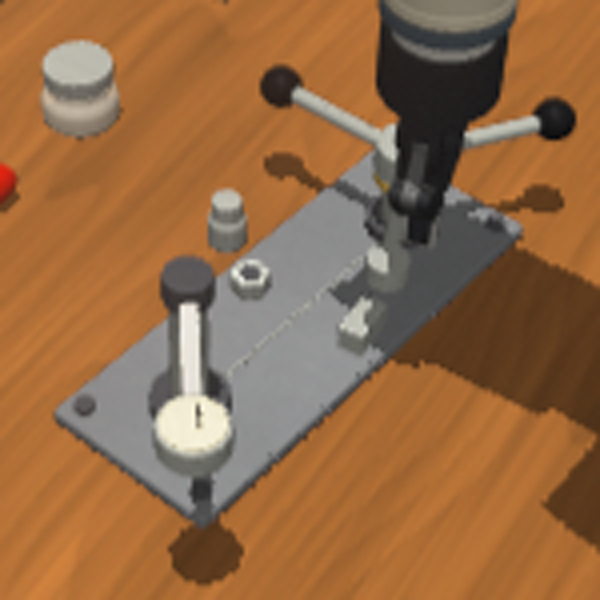

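The wheel is turning well. Ball_b is at about (281,86), ball_a at (556,119) and the pad at about (387,258) in the crop. The nut, block and socket have not moved.

```bash
cat >> h.py <<'E'
def W(n,uv,o,s,z): return at(n,np.array(o)+np.array(uv)/s,z)
E
python3 - <<'E'
from h import *
o=(215,140)
h=W('side',(408,135),o,4,100);c=W('side',(188,277),o,4,135)
print(h,c)
for k,u,z,off in(('bb',(281,86),80,120),('ba',(556,119),80,-120),('pad',(386,258),91,0)):
    P=W('side',u,o,4,z)
    for hh in (h[:2],np.array([519,-100])):
        v=P[:2]-hh;print(k,P.round(1),np.hypot(*v).round(1),(np.degrees(np.arctan2(v[1],v[0]))+off)%360)
E
```

```text
[516.29166861 -97.83623147 100.        ] [549.3058835  119.10512107 135.        ]
bb [ 626.  -116.7   80. ] 111.3 110.26361422255204
bb [ 626.  -116.7   80. ] 108.3 111.14985004584805
ba [ 447.6 -188.    80. ] 113.4 112.70436184185667
ba [ 447.6 -188.    80. ] 113.3 110.95194952179293
pad [477.1   3.2  91. ] 108.3 111.18593914098537
pad [477.1   3.2  91. ] 111.4 112.08295113178023
```

```bash
python3 -m creep '[[0.0054,0.0035,0,0,0,0],[0.0057,0.003,0,0,0,0],[0.0059,0.0024,0,0,0,0],[0.005,0.0015,0,0,0,0],[0.004,0.0008,0,0,0,0]]'
python3 -m creep '[[0,0,0,0,0,0]]'
python3 - <<'E'
from h import *
p,d=snap('side','side4');q,_=snap('scene','scene4')
print(monitor.get_obs()['ee_pos'])
a=cv2.resize(p[150:250,265:365],(400,400),interpolation=cv2.INTER_CUBIC);b=cv2.resize(q[150:250,140:240],(400,400),interpolation=cv2.INTER_CUBIC)
cv2.imwrite('pics/v4.png',np.hstack([a,b]))
E
```

```text
time: 4.88
ee_pos: [504.7, -33.8, 89.3]
tcp_rot: [-3.117, -0.388, -0.0]
ft_force: [-2.1, -1.1, 0.1]
grip_width: 0.1
finger_force: 0.9
time: 4.97
ee_pos: [505.4, -33.8, 89.5]
tcp_rot: [3.117, 0.388, 0.002]
ft_force: [0.6, -0.4, 0.2]
grip_width: 0.2
finger_force: 0.1
[504.52645147 -33.92312801  89.38277463]
```

View pics/v4.png

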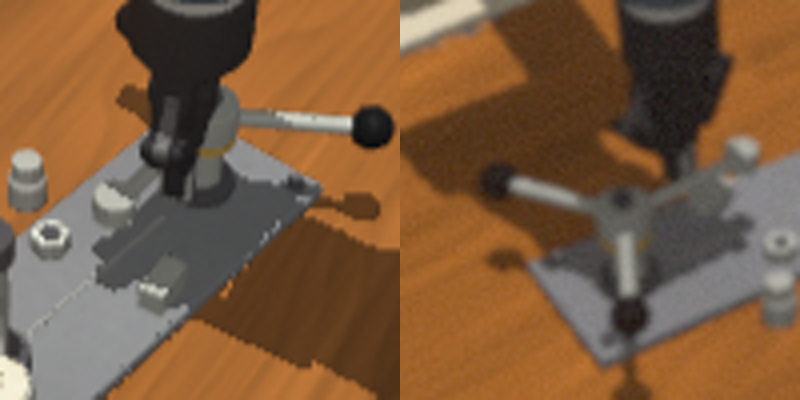

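In the side crop the pad is at about (113,196) and ball_a at (372,127). In the scene crop the hub is at (223,198), the pad at (341,147), ball_a at (98,183) and ball_b at (230,315). The loose parts have not moved.

Run:
```python
from h import *
o=(265,150);q=(140,150);P={}
def pr(k,p,off):
    v=p[:2]-np.array([519,-99.8]);print(k,p.round(1),np.hypot(*v).round(1),(np.degrees(np.arctan2(v[1],v[0]))+off)%360)
pr('pad side',W('side',(113,196),o,4,91),0)
pr('ba side',W('side',(372,127),o,4,80),-120)
pr('pad sc',W('scene',(341,147),q,4,91),0)
pr('ba sc',W('scene',(98,183),q,4,80),-120)
pr('bb sc',W('scene',(230,315),q,4,80),120)
# hub/col/dial by pooled: refined hub from sphere centres so far; image of predicted pad-at-meet
m=[536.2,8.7,91];print('meet px',proj('side',m),proj('scene',m))
# scribed line in first side picture crop c1: (228,372)->(368,257)
a=W('side',(228,372),(215,140),4,12);b=W('side',(368,257),(215,140),4,12);v=a-b;print('line',a,b,np.degrees(np.arctan2(v[1],v[0])))
# plate corners in side c1 and scene c2 at z=12
s=[W('side',u,(215,140),4,12)[:2] for u in((56,410),(205,520),(521,230))];print('side edges',[np.degrees(np.arctan2(*(x[::-1]))) for x in(s[1]-s[2],s[0]-s[1])],s)
s=[W('scene',u,(145,130),5,12)[:2] for u in((675,350),(232,555),(136,432))];print('scene',[np.degrees(np.arctan2(*(x[::-1]))) for x in(s[0]-s[1],s[1]-s[2])],s)
```

```text
pad side [525.6  10.9  91. ] 110.9 86.5755712150839
ba side [ 418.  -148.9   80. ] 112.3 85.90202507250291
pad sc [527.1  12.5  91. ] 112.6 85.86949352384379
ba sc [ 422.2 -147.6   80. ] 108.0 86.29040502377762
bb sc [ 609.4 -159.8   80. ] 108.5 86.4325949092462
meet px [[290.12136902 196.91057005]] [[226.19083954 188.56849642]]
line [546.35454081  78.7759013   12.        ] [520.71298832 -61.94174879  12.        ] 79.6728763190608
side edges [np.float64(80.9743940207217), np.float64(-9.078049978831977)] [array([621.68335716, 164.88388404]), array([495.51674627, 185.04292946]), array([ 443.42094131, -142.92832919])]
scene [np.float64(81.49430709654847), np.float64(-8.2362764666903)] [array([629.08692438, 163.67694724]), array([ 579.63581691, -166.9833917 ]), array([ 450.81915153, -148.33736595])]
```

```bash
python3 -m creep '[[0.002,0.0003,0,0,0,0],[0.002,0.0003,0,0,0,0],[0.0014,0.0002,0,0,0,0],[0,0,0,0,0,0],[0,0,0,0,0,0]]'
python3 -m creep '[[-0.008,-0.001,0,0,0,0],[-0.01,-0.001,0,0,0,0],[0,0,0.01,0,0,0],[0,0,0.04,0,0,0],[0,0,0.04,0,0,0]]'
python3 -m creep '[[0,0,0.04,0,0,0],[0,0,0.04,0,0,0],[0,0,0.04,0,0,0],[0,0,0.04,0,0,0],[0,0,0,0,0,0]]'
python3 - <<'E'
from h import *
c=vision.get_calibration('wrist');print(c)
o=monitor.get_obs();print(o['ee_pos'],o['tcp_rot'])
T=np.array(c['T_tool_cam']);R=cv2.Rodrigues(np.array(o['tcp_rot']))[0]
Q=R@T[:3,:3];t=R@T[:3,3]+o['ee_pos'];print('cam at',t,'axis',-Q[:,2])
r=[536,9,91]
for P in([519,-100,100],[553,117,135],[536,9,91]):
    v=Q.T@(np.array(P,float)-t);print(cv2.projectPoints((v*[1,-1,-1]).reshape(1,3),np.zeros(3),np.zeros(3),np.array(c['K']),np.array(c['dist'],float))[0].ravel())
E
```

```text
time: 5.48
ee_pos: [509.4, -33.2, 89.3]
tcp_rot: [-3.118, -0.388, 0.0]
ft_force: [-1.3, -0.5, 0.3]
grip_width: 0.5
finger_force: 0.4
time: 5.9
ee_pos: [489.4, -35.1, 179.4]
tcp_rot: [-3.116, -0.388, 0.007]
ft_force: [0.4, 0.1, 0.7]
grip_width: 0.3
finger_force: 0.0
time: 6.32
ee_pos: [494.5, -35.5, 348.2]
tcp_rot: [3.114, 0.388, 0.022]
ft_force: [-0.3, -0.7, -0.4]
grip_width: -0.1
finger_force: 0.0
{'K': array([[271.42074147,   0.        , 252.9236926 ],
       [  0.        , 271.42074147, 195.28529598],
       [  0.        ,   0.        ,   1.        ]]), 'dist': array([-0.02468416,  0.        ,  0.        ,  0.        ,  0.        ]), 'T_tool_cam': array([[-9.69064236e-04,  9.62145161e-01,  2.72535776e-01,
         6.92857540e+01],
       [ 9.99999530e-01,  9.26504150e-04,  2.84851764e-04,
         8.78549150e-01],
       [ 2.15632188e-05,  2.72535924e-01, -9.62145607e-01,
        -1.21430261e+02],
       [ 0.00000000e+00,  0.00000000e+00,  0.00000000e+00,
         1.00000000e+00]])}
[494.51765646 -35.50007222 348.20906564] [3.11440072 0.38773855 0.02204876]
cam at [560.15791052 -19.20329927 470.57069403] axis [-0.25047991 -0.06781292 -0.96574387]
[301.20455576 167.25596041]
[137.72568417  99.73534088]
[227.29722263 134.99164999]
```

```bash
python3 -m creep '[[0,0,0,0,0,0],[0,0,0,0,0,0]]' >/dev/null
cat >> h.py <<'E'
def wcam():
    c=vision.get_calibration('wrist');o=monitor.get_obs();T=np.array(c['T_tool_cam']);R=cv2.Rodrigues(np.array(o['tcp_rot']))[0]
    return R@T[:3,:3],R@T[:3,3]+o['ee_pos']
def wat(Q,t,uv,z):
    c=vision.get_calibration('wrist');q=cv2.undistortPoints(np.array([[uv]],float),np.array(c['K']),np.array(c['dist'],float))[0,0]
    r=Q@np.array([q[0],-q[1],-1.]);return t+r*(z-t[2])/r[2]
E
python3 - <<'E'
from h import *
Q,t=wcam();p,d=snap('wrist','w5');np.savez('pics/w5p.npz',Q=Q,t=t)
snap('side','side5');snap('scene','scene5')
cv2.imwrite('pics/w5b.png',cv2.resize(p[60:260,90:356],(798,600),interpolation=cv2.INTER_CUBIC))
E
```

```text
(no output)
```

View pics/w5b.png

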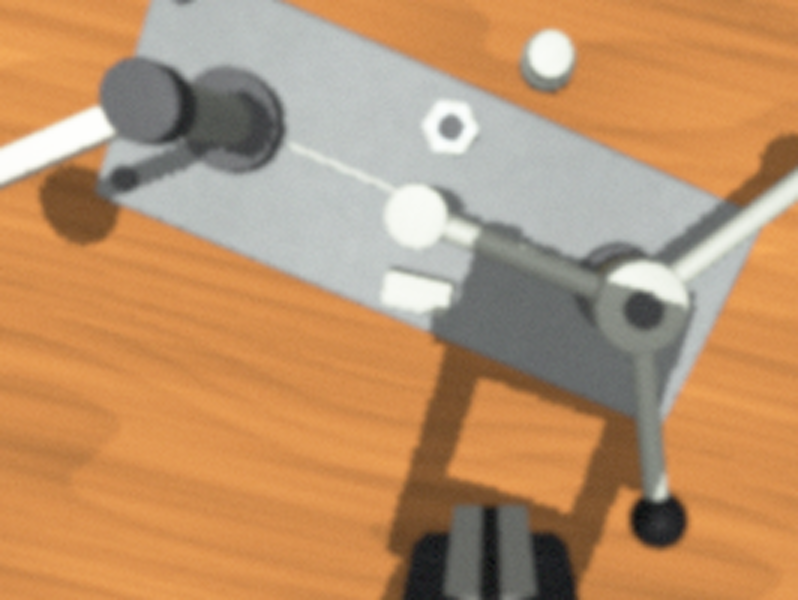

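In the wrist picture the hub nut is at (643,309), the pad at (414,215), the column top at (141,100) and ball_a at (659,520). The line runs from (288,143) to (395,190). Nothing loose has moved.

Run:
```python
from h import *
z=np.load('pics/w5p.npz');Q,t=z['Q'],z['t'];g=lambda u,zz:wat(Q,t,(90+u[0]/3,60+u[1]/3),zz)[:2]
an=lambda v:np.degrees(np.arctan2(v[1],v[0]))
h=g((643,309),100);p=g((414,215),91);c=g((141,100),135);b=g((659,520),80)
print(h,p,c,b,'mid',(h+c)/2,'pad-mid',p-(h+c)/2);print(np.hypot(*(p-h)),np.hypot(*(c-h)),np.hypot(*(b-h)));print('pad',an(p-h),'col',an(c-h),'ba-120',an(b-h)%360-120)
print('line',an(g((288,143),12)-g((395,190),12)),'edges',an(g((280,0),12)-g((752,205),12)),an(g((98,194),12)-g((665,418),12)))
```

```text
[519.27759425 -99.7054787 ] [533.63235172   9.03325135] [553.09353125 115.55388672] [ 416.20627712 -143.71984198] mid [536.18556275   7.92420401] pad-mid [-2.55321103  1.10904734]
109.68213379622793 217.8993161830508 112.07569134447833
pad 82.47978485194274 col 81.07214637899 ba-120 83.12385073248669
line 80.69529385386952 edges 81.89720144735547 82.18040431975611
```

```bash
python3 -m creep '[[0,0,-0.04,0,0,0],[0,0,-0.04,0,0,0],[0,0,-0.04,0,0,0],[0,0,-0.04,0,0,0],[0,0,-0.04,0,0,0]]'
python3 -m creep '[[0,0,-0.03,0,0,0],[0,0,-0.02,0,0,0],[0,0,0,0,0,0],[0,0,0,0,0,0],[0,0,0,0,0,0]]'
```

```text
time: 7.05
ee_pos: [490.2, -35.1, 136.6]
tcp_rot: [-3.117, -0.388, 0.003]
ft_force: [-0.2, 0.3, -0.9]
grip_width: -0.1
finger_force: 0.0
time: 7.47
ee_pos: [491.7, -35.2, 89.7]
tcp_rot: [-3.118, -0.388, 0.0]
ft_force: [0.1, 0.1, 0.2]
grip_width: -0.1
finger_force: 0.0
```

```bash
python3 -m creep '[[0.008,0.001,0,0,0,0],[0.006,0.001,0,0,0,0],[0.003,0,0,0,0,0],[0.0018,0,0,0,0,0],[0.001,0,0,0,0,0]]'
python3 -m creep '[[0,0,0,0,0,0],[0,0,0,0,0,0],[-0.008,-0.001,0,0,0,0],[-0.012,-0.001,0,0,0,0],[0,0,0.02,0,0,0]]'
python3 -m creep '[[0,0,0.04,0,0,0],[0,0,0.04,0,0,0],[0,0,0.04,0,0,0],[0,0,0.04,0,0,0],[0,0,0.04,0,0,0]]'
python3 -m creep '[[0,0,0.03,0,0,0],[0,0,0,0,0,0],[0,0,0,0,0,0],[0,0,0,0,0,0]]'
cat >> h.py <<'E'
def cloud(Q,t,d):
    c=vision.get_calibration('wrist');v,u=np.nonzero(d>0)
    q=cv2.undistortPoints(np.c_[u,v].astype(float)[:,None],np.array(c['K']),np.array(c['dist'],float))[:,0]
    return (np.c_[q[:,0],-q[:,1],-np.ones(len(q))]*d[v,u][:,None])@Q.T+t
def disc(X,c,rad,z0,z1):
    m=(np.hypot(*(X[:,:2]-c).T)<rad)&(X[:,2]>z0)&(X[:,2]<z1);Y=X[m]
    (x,y),r=cv2.minEnclosingCircle(Y[:,:2].astype(np.float32)) if len(Y) else ((0,0),0)
    return len(Y),Y.mean(0).round(1),(round(x,1),round(y,1)),round(r,1)
E
python3 - <<'E'
from h import *
Q,t=wcam();p,d=snap('wrist','w6');np.savez('pics/w6p.npz',Q=Q,t=t)
z=np.load('pics/w5p.npz')
for Q,t,d in((z['Q'],z['t'],np.load('pics/w5.npy')),(Q,t,d)):
    X=cloud(Q,t,d)
    for c,r,a,b in(((536,9),22,88,95),((519,-100),20,96,105),((553,117),22,130,140),((416,-144),20,86,98)):
        print(disc(X,np.array(c),r,a,b))
# image registration check of pad in wrist picture: shift between two frames
E
```

```text
time: 7.88
ee_pos: [511.7, -33.1, 89.9]
tcp_rot: [3.117, 0.388, 0.001]
ft_force: [-1.9, 0.2, 1.0]
grip_width: 0.1
finger_force: 0.8
time: 8.3
ee_pos: [486.1, -35.0, 106.5]
tcp_rot: [-3.116, -0.388, 0.013]
ft_force: [-0.7, 0.8, 0.3]
grip_width: 0.3
finger_force: 0.0
time: 8.72
ee_pos: [490.0, -35.2, 311.1]
tcp_rot: [-3.117, -0.388, 0.0]
ft_force: [2.1, -0.3, 0.2]
grip_width: 0.3
finger_force: 0.0
time: 9.05
ee_pos: [490.2, -35.2, 338.4]
tcp_rot: [-3.117, -0.388, 0.002]
ft_force: [-0.1, 0.1, -0.8]
grip_width: 0.3
finger_force: 0.0
(346, array([533.6,   9.1,  91.7]), (533.4, 9.1), 13.9)
(143, array([519.2, -99.3, 100.7]), (519.0, -99.9), 8.9)
(636, array([553.4, 115.8, 135.6]), (552.9, 117.0), 15.8)
(265, array([ 419.7, -139.7,   91.7]), (419.1, -139.6), 15.5)
(355, array([537.1,   8.5,  91.7]), (536.9, 7.0), 15.2)
(144, array([519. , -99.3, 100.7]), (518.9, -99.6), 8.7)
(641, array([553.4, 115.7, 135.6]), (552.8, 116.5), 15.8)
(267, array([ 418.2, -136.5,   91.7]), (417.5, -137.3), 15.3)
```

The pad is now at (537.1,8.5) against meet (536.0,8.4), so it is within about 1 mm. On to the gauge.

```bash
python3 -m creep '[[0.0128,0.0342,-0.01,0,0,0],[0.0128,0.0342,-0.015,0,0,0],[0.0128,0.0342,-0.015,0,0,0],[0.0128,0.0342,-0.015,0,0,0],[0.0128,0.0342,-0.015,0,0,0]]'
python3 -m creep '[[0.0128,0.0342,-0.015,0,0,0],[0,0,-0.03,0,0,0],[0,0,-0.04,0,0,0],[0,0,-0.03,0,0,0],[0,0,-0.025,0,0,0]]'
python3 -m creep '[[0,0,0,0,0,0],[0,0,0,0,0,0]]'
```

```text
time: 9.52
ee_pos: [554.4, 137.1, 266.4]
tcp_rot: [3.117, 0.388, -0.006]
ft_force: [0.3, -0.7, 0.2]
grip_width: -0.3
finger_force: 0.0
time: 9.93
ee_pos: [565.2, 169.6, 124.5]
tcp_rot: [3.116, 0.389, -0.01]
ft_force: [0.6, -0.5, 0.7]
grip_width: 0.0
finger_force: 0.0
time: 10.1
ee_pos: [566.0, 169.4, 126.8]
tcp_rot: [3.117, 0.388, -0.009]
ft_force: [-0.1, 0.0, -0.4]
grip_width: -0.2
finger_force: 0.0
```

```bash
python3 -m creep '[[-0.0065,0.0015,0,0,0,0],[-0.0077,0.0004,0,0,0,0],[-0.0058,-0.0004,0,0,0,0],[-0.0047,-0.0008,0,0,0,0],[-0.0046,-0.0012,0,0,0,0]]'
python3 -m creep '[[-0.0045,-0.0016,0,0,0,0],[-0.0049,-0.0024,0,0,0,0],[-0.005,-0.0031,0,0,0,0],[-0.0045,-0.0036,0,0,0,0],[-0.0041,-0.004,0,0,0,0]]'
```

```text
time: 10.52
ee_pos: [538.5, 169.6, 130.5]
tcp_rot: [-3.117, -0.389, -0.003]
ft_force: [5.6, 1.6, 0.0]
grip_width: -0.2
finger_force: 3.2
time: 10.93
ee_pos: [515.5, 154.6, 129.5]
tcp_rot: [-3.117, -0.388, -0.001]
ft_force: [2.9, 2.0, 1.3]
grip_width: 0.1
finger_force: 1.4
```

```bash
python3 -m creep '[[-0.0038,-0.0042,-0.001,0,0,0],[-0.0034,-0.0046,-0.001,0,0,0],[-0.0029,-0.0049,0,0,0,0],[-0.0023,-0.0052,0,0,0,0],[-0.0018,-0.0054,0,0,0,0]]'
python3 -m creep '[[-0.0012,-0.0056,0,0,0,0],[-0.0006,-0.0057,0,0,0,0],[0,-0.0057,0,0,0,0],[0.0006,-0.0057,0,0,0,0],[0.0012,-0.0056,0,0,0,0]]'
python3 -m creep '[[0.0018,-0.0054,0,0,0,0],[0.0023,-0.0052,0,0,0,0],[0.0025,-0.0045,0,0,0,0],[0.0015,-0.0025,0,0,0,0],[0,0,0,0,0,0]]'
python3 - <<'E'
from h import *
p,d=snap('side','side7');q,_=snap('scene','scene7');print(monitor.get_obs()['ee_pos'])
a=cv2.resize(p[150:300,225:325],(400,600),interpolation=cv2.INTER_CUBIC);b=cv2.resize(q[90:240,190:290],(400,600),interpolation=cv2.INTER_CUBIC)
cv2.imwrite('pics/v7.png',np.hstack([a,b]))
E
```

```text
time: 11.35
ee_pos: [500.8, 130.0, 127.1]
tcp_rot: [-3.118, -0.388, 0.002]
ft_force: [1.4, 3.0, -0.5]
grip_width: 0.1
finger_force: 1.1
time: 11.77
ee_pos: [501.2, 101.6, 127.2]
tcp_rot: [-3.117, -0.388, 0.001]
ft_force: [-0.2, 3.2, -0.4]
grip_width: 0.1
finger_force: 1.2
time: 12.18
ee_pos: [510.0, 83.9, 127.3]
tcp_rot: [3.117, 0.387, 0.0]
ft_force: [0.4, 0.3, 0.2]
grip_width: 0.3
finger_force: 0.0
[509.75042967  84.28147169 127.27800472]
```

View pics/v7.png

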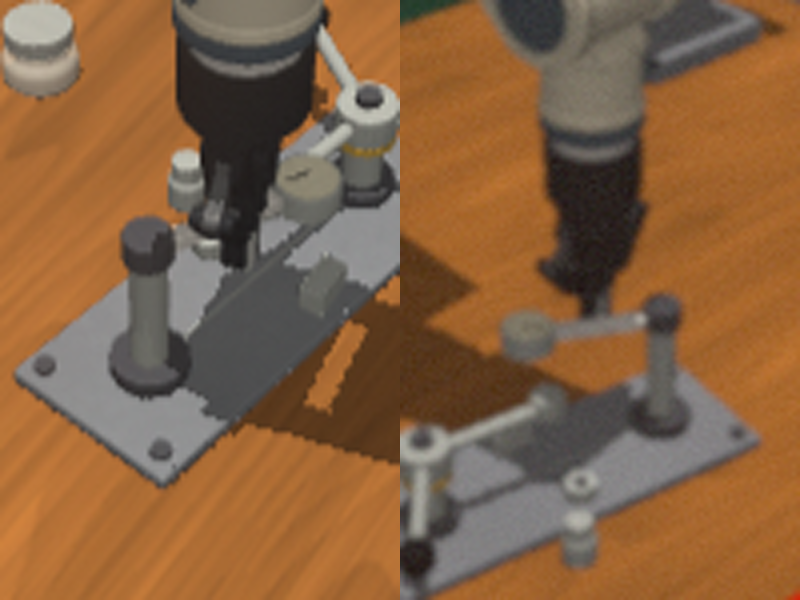

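In the scene crop the dial is at (129,325) and in the side crop it is at (309,178). It is swinging in towards the pad, and the wheel has not moved.

Run:
```python
from h import *
for n,u,o in(('scene',(129,325),(190,90)),('side',(309,177),(225,150))):
    P=W(n,u,o,4,131);v=P[:2]-[553,116.5];print(P,np.hypot(*v),np.degrees(np.arctan2(v[1],v[0]))%360)
v=np.array([509.9,84.0])-[553,116.5];print(np.hypot(*v),np.degrees(np.arctan2(v[1],v[0]))%360)
```

```text
[499.64638082  25.07005175 131.        ] 105.8586043553792 239.73445430864433
[496.43123611  20.43428366 131.        ] 111.4838414457925 239.5080893177492
53.98018154841647 217.01849696311928
```

```bash
python3 -m creep '[[0.003,-0.0036,0,0,0,0],[0.0033,-0.0034,0,0,0,0],[0.0036,-0.003,0,0,0,0],[0.0023,-0.0017,0,0,0,0],[0.002,-0.0012,0,0,0,0]]'
python3 -m creep '[[0.0015,-0.0009,0,0,0,0],[0.0008,-0.0005,0,0,0,0],[0,0,0,0,0,0],[0,0,0,0,0,0]]'
python3 -m creep '[[-0.008,0.003,0,0,0,0],[-0.012,0.003,0,0,0,0],[0,0,0.02,0,0,0],[0,0,0.04,0,0,0],[0,0,0.04,0,0,0]]'
python3 -m creep '[[-0.01,-0.035,0.02,0,0,0],[-0.005,-0.035,0.02,0,0,0],[-0.005,-0.035,0.02,0,0,0],[0,0,0.04,0,0,0],[0,0,0.03,0,0,0]]'
python3 -m creep '[[0,0,0,0,0,0],[0,0,0,0,0,0],[0,0,0,0,0,0]]'
python3 - <<'E'
from h import *
Q,t=wcam();p,d=snap('wrist','w8');X=cloud(Q,t,d)
for c,r,a,b in(((536,9),35,128,138),((536,9),24,88,95),((519,-100),20,96,105),((553,117),22,133,140)):
    print(disc(X,np.array(c),r,a,b))
E
```

```text
time: 12.7
ee_pos: [524.0, 71.4, 127.2]
tcp_rot: [-3.118, -0.388, 0.001]
ft_force: [-1.8, 0.9, 0.2]
grip_width: -0.1
finger_force: 1.0
time: 13.03
ee_pos: [526.2, 70.2, 127.3]
tcp_rot: [3.117, 0.388, 0.0]
ft_force: [-0.7, 0.5, 0.2]
grip_width: -0.0
finger_force: 0.2
time: 13.45
ee_pos: [503.5, 76.5, 227.0]
tcp_rot: [3.117, 0.389, -0.007]
ft_force: [0.8, -0.8, 0.1]
grip_width: 0.2
finger_force: 0.0
time: 13.87
ee_pos: [484.6, -30.0, 359.1]
tcp_rot: [3.118, 0.384, 0.0]
ft_force: [1.4, 0.5, -0.1]
grip_width: 0.5
finger_force: 0.0
time: 14.12
ee_pos: [485.0, -28.3, 356.5]
tcp_rot: [-3.117, -0.389, 0.001]
ft_force: [-0.2, 0.4, -0.6]
grip_width: -0.2
finger_force: 0.0
(1005, array([535.9,   9.8, 132.1]), (536.4, 15.3), 27.9)
(0, array([nan, nan, nan]), (0, 0), 0)
(130, array([519. , -99.4, 100.8]), (518.9, -99.8), 8.8)
(564, array([553.5, 116.7, 135.8]), (552.9, 116.8), 15.9)h.py:30: RuntimeWarning: Mean of empty slice.
  return len(Y),Y.mean(0).round(1),(round(x,1),round(y,1)),round(r,1)
  ret = um.true_divide(
```

Run:
```python
from h import *
Q,t=wcam();d=np.load('pics/w8.npy');X=cloud(Q,t,d)
print(disc(X,np.array([536,9]),35,130.5,138))
q,_=snap('scene','scene9');p,_=snap('side','side9');w=cv2.imread('pics/w8.png')
f=lambda i,y,x:cv2.resize(i[y:y+150,x:x+100],(400,600),interpolation=cv2.INTER_CUBIC)
cv2.imwrite('pics/v9.png',np.hstack([f(p,150,235),f(q,110,175)]))
```

```text
(870, array([535.2,   8.8, 131.8]), (534.9, 9.1), 21.4)
```

View pics/v9.png

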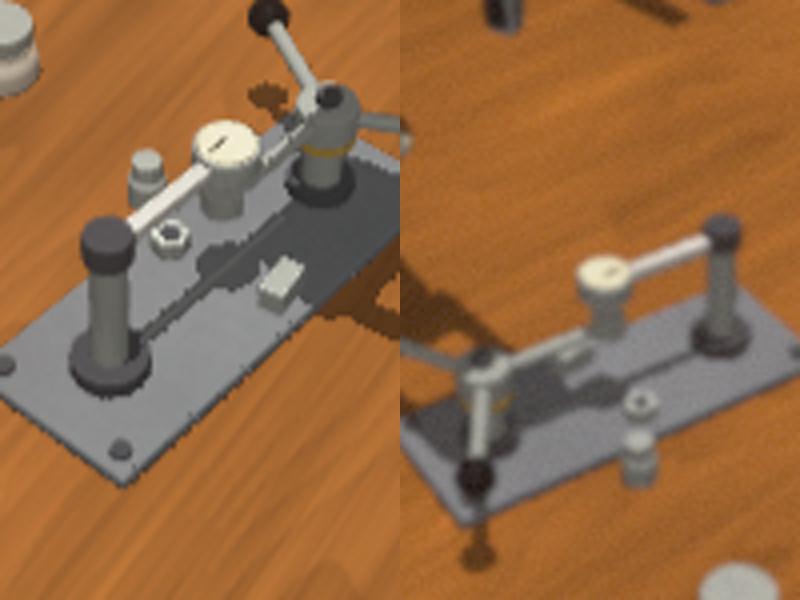

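The dial is over the pad and nothing loose has moved: the dial is at (225,142) in the side crop and (605,272) in the scene crop. The probe is about 1.9 mm short of the pad centre, so I'll add one small nudge.

```bash
python3 -m creep '[[0,0,-0.03,0,0,0],[0,0,-0.04,0,0,0],[0.005,0.035,-0.02,0,0,0],[0.005,0.035,-0.02,0,0,0],[0.01,0.035,-0.02,0,0,0]]'
python3 -m creep '[[0,0,-0.04,0,0,0],[0,0,-0.04,0,0,0],[0,0,-0.02,0,0,0],[0,0,0,0,0,0],[0,0,0,0,0,0]]'
python3 -m creep '[[0,0,0,0,0,0]]'
```

```text
time: 14.68
ee_pos: [504.4, 77.1, 224.8]
tcp_rot: [3.118, 0.386, -0.006]
ft_force: [0.5, -0.1, -0.4]
grip_width: -0.2
finger_force: 0.0
time: 15.1
ee_pos: [504.8, 76.4, 125.8]
tcp_rot: [3.117, 0.389, -0.007]
ft_force: [-0.5, -0.4, 0.3]
grip_width: -0.1
finger_force: 0.0
time: 15.18
ee_pos: [506.7, 76.4, 128.0]
tcp_rot: [-3.117, -0.388, -0.001]
ft_force: [0.4, 0.4, 0.4]
grip_width: 0.1
finger_force: 0.0
```

```bash
python3 -m creep '[[0.009,-0.003,0,0,0,0],[0.006,-0.002,0,0,0,0],[0.003,-0.001,0,0,0,0],[0.0015,-0.0003,0,0,0,0],[0.0008,-0.0002,0,0,0,0]]'
python3 -m creep '[[0,0,0,0,0,0],[0,0,0,0,0,0],[0,0,0,0,0,0]]'
python3 -m creep '[[-0.008,0.003,0,0,0,0],[-0.012,0.003,0,0,0,0],[0,0,0.02,0,0,0],[0,0,0.04,0,0,0],[0,0,0.04,0,0,0]]' >/dev/null
python3 -m creep '[[-0.01,-0.035,0.02,0,0,0],[-0.005,-0.035,0.02,0,0,0],[-0.005,-0.035,0.02,0,0,0],[0,0,0.04,0,0,0],[0,0,0.03,0,0,0]]' >/dev/null
python3 -m creep '[[0,0,0,0,0,0],[0,0,0,0,0,0],[0,0,0,0,0,0]]'
python3 - <<'E'
from h import *
Q,t=wcam();p,d=snap('wrist','w10');X=cloud(Q,t,d)
print(disc(X,np.array([536,9]),35,130.5,138),disc(X,np.array([519,-100]),20,96,105))
E
```

```text
time: 15.6
ee_pos: [526.8, 69.6, 127.9]
tcp_rot: [-3.118, -0.387, -0.001]
ft_force: [-1.1, 0.6, 2.0]
grip_width: -0.1
finger_force: 0.6
time: 15.85
ee_pos: [526.3, 69.8, 127.3]
tcp_rot: [3.117, 0.388, 0.0]
ft_force: [-0.4, -0.2, 1.2]
grip_width: -0.1
finger_force: 0.0
time: 16.93
ee_pos: [485.1, -28.7, 356.4]
tcp_rot: [-3.117, -0.389, 0.002]
ft_force: [-0.3, -0.2, -0.5]
grip_width: 0.1
finger_force: 0.0
(944, array([536.8,   8.4, 132.4]), (536.7, 8.8), 21.8) (131, array([519.2, -99.3, 100.8]), (519.2, -99.5), 8.8)
```

The dial is now at (536.8,8.4) and the pad at (537.1,8.5), with meet at (536.0,8.4). All are within about 1 mm, and the robot is clear.

```bash
python3 -c "
from workcell import job_done
print(job_done())"
```

```text
the job is handed in; nothing more can be done
None
```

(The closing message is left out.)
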